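# Nest the sample cups at the pool-water test counter

## Robot

A 6-joint arm with a two-finger parallel gripper is mounted at the origin on the work surface. World frame = base frame: x ahead of the robot, y to its left, z up, the work surface at z = 0. Lengths are in mm, angles in rad, forces in N, time in s.
With the tool pointing down it reaches from about 275 to 725 mm from the base axis. Payload 15.9 kg.
Tool frame: the origin (TCP) lies on the mounting face of the last link; the fingertips stand 173 mm ahead of it and the grasp point (between the pads) lies 155 mm ahead of it; z points along the fingers, y is the line along which they close (so a half turn about z gives the same grasp; the last joint's range is limited). The gripper opens to 85 mm and grips with 20 to 120 N. Pads are 22 mm wide; open, the fingers measure 114 mm over their backs; the gripper's body (76 mm by 85 mm) begins 54 mm behind the grasp point. The pads swing forward as they close: fully open they stand 13 mm farther back than shut.
Start: joints at [-1.154, 0.213, -0.034, 1.323, 0, 1.571], TCP at [202.411, -457.183, 404.706] pointing down, gripper open.
Joint ranges: [-2.98, 2.98], [-0.74, 1.72], [-1.14, 1.35], [-2.1, 2.04], [-1.57, 1.44], [-3.14, 3.14]. Speed limits (rad/s): [1.89, 1.89, 2.39, 2.57, 3.14, 3.14].

## Interface

Orientations are given as a 3x3 rotation matrix whose columns are the frame's x, y, z axes.
In Python, from bench import manip, imaging gives the robot as it stands. The module is installed in compiled form; this text tells all that it offers.
- The arm moves only by the tool apply_moves, never from a script. Its argument "steps" is one flat list of numbers, 7 for each row, row after row: the closure in counts, from 0 (fully open) to 255 (shut), then the shift along the tool's x, y, z in m, then the turn, a rotation vector about the tool's x, y, z in rad. A call has 1 to 12 rows; each row is the pose to reach, as a shift and turn from the pose commanded when the call began, along the tool's axes at that moment; what a row does not reach only later rows make up. A row lasts 1/8 s, in which the tool goes at most 62.5 mm and 10.7 degrees, less where a joint would pass 70% of its speed; a pose out of reach is approached as far as the arm can. A call with a gripper value outside its range is refused whole. The fingers move at their own pace and stop on an object; "squeeze" is the grip in N (left out, the last holds). Time passes only in rows, so rows that repeat a pose let the fingers close. It gives the time, the measured TCP pose, the force, the opening and the grip force at its end, in the units of the state.
- manip.get_obs(): the state, without advancing time (a new reading comes with each control period).
- imaging.read_camera(name): name is "side" or "top" or "wrist"; returns (picture, depth): 480x640x3 uint8, red, green, blue; 480x640 float32, mm along the optical axis (not along the pixel's ray), 0 where there is no reading.
- imaging.camera_info(name): a dict with "fx", "fy", "cx", "cy" (pixels), "extrinsics" (4x4, takes a point from camera to world coordinates). Camera axes: x right, y up, looking along -z (the intrinsics and any distortion apply to the point x, -y, -z); pixel columns grow to the right and rows downward; lengths in mm; the calibration is good to about 2 mm. A picture is of the moment at which its call begins: read the wrist's pose just before it. camera_info takes no time and is no camera call; for the wrist camera it gives the pose at the moment of the call.
- manip.job_done(): hands the job in; it is judged then, once.
The state is a dict: "clock": time; "joint_pos": joint angles; "qd": joint speeds; "joint_torque": joint torques, N m; "eef_pos": TCP position; "eef_rot": TCP orientation; "ft_force": force on the tool from outside, world axes, zero at the start; "torque": the same for the moment, N m; "grip_width": opening from 0.0 (shut) to 1.0 (fully open); "grip_force": force on a finger pad.
Only numpy, scipy, OpenCV 4.12 (cv2) and the standard library are available. Lean on these libraries where they do the work, as an engineer would, in place of code of your own. Each camera call takes 0.05 s, during which the arm holds its last target. There are 200 camera calls.

## Task

Clear up the test counter: nest the three white sample cups into one straight upright stack standing on the small blue tray, each cup pushed fully home in the one below. The red-capped dropper bottle is standing in one of the cups: leave it in that cup, and since nothing can nest into that one, it must be the top cup. Do not tip the cups over or disturb the other bottles and the meter.

Things in the scene. Friction and masses are not known exactly. Their poses are not given: they have to be found in the camera images.
- cup_a: white sample cup, one of three alike, upright, 70 mm high, wall 3, floor 4 thick. Outside: taper from radius 17 at the foot to 25.5 at 44 mm up; there a flat shoulder out to a straight vertical grip collar, radius 30, up to the rim; mouth radius 27. Fully nested, the upper cup's shoulder rests on the lower rim, 26 mm higher than the lower cup. Origin: centre of underside; z along axis to rim
- cup_b: white sample cup, one of three alike, upright, 70 mm high, wall 3, floor 4 thick. Outside: taper from radius 17 at the foot to 25.5 at 44 mm up; there a flat shoulder out to a straight vertical grip collar, radius 30, up to the rim; mouth radius 27. Fully nested, the upper cup's shoulder rests on the lower rim, 26 mm higher than the lower cup. Origin: centre of underside; z along axis to rim
- cup_c: white sample cup, one of three alike, upright, 70 mm high, wall 3, floor 4 thick. Outside: taper from radius 17 at the foot to 25.5 at 44 mm up; there a flat shoulder out to a straight vertical grip collar, radius 30, up to the rim; mouth radius 27. Fully nested, the upper cup's shoulder rests on the lower rim, 26 mm higher than the lower cup. Origin: centre of underside; z along axis to rim
- red_bottle: white dropper bottle with red cap, diameter 24 mm, 80 mm high, standing loose inside one of the three cups (which one differs from run to run), so its cap shows 14 mm above that cup's rim. Origin: centre of its underside, z up its axis
- tray: low blue square tray, fixed to the counter, 140 x 140 mm outside, walls 4 mm thick and 12 mm high, inner floor 4 mm above the counter. Origin: centre of its underside (counter height); x and y along its sides
- yellow_bottle: bystander, not to be disturbed: white dropper bottle with yellow cap, diameter 24 mm, 75 mm high. Origin: centre of underside
- green_bottle: bystander, not to be disturbed: white dropper bottle with green cap, diameter 24 mm, 75 mm high. Origin: centre of underside
- sample_bottle: bystander, not to be disturbed: white bottle with blue cap, diameter 56 mm, 120 mm high. Origin: centre of underside
- rinse_bottle: bystander, not to be disturbed: grey bottle with white cap, diameter 64 mm, 140 mm high. Origin: centre of underside
- meter: bystander, not to be disturbed: flat black hand-held meter, 75 x 150 x 28 mm (x, y, z). Origin: centre of underside
Mind the look-alikes: they are no part of the job. Leave any brown or orange look-alike of the cup_c alone.

How it is judged:
By the outcome, as a careful person would: the job done as asked, in the order asked, and still so for the second after the job is handed in, with the robot touching nothing.
It also fails if it takes over 69 s, if anything falls off the work surface, if the arm or the gripper's body presses on something with over 40 N, if the wrist force passes 120 N, or if a joint passes its speed limit or range.

## Working session

There is one attempt and no reset: what is moved stays moved. The work goes in short steps, Python scripts to look and compute and a tool call to move; the robot and the scene stay as the last step left them, time stands still between calls to the robot, and variables do not carry over. Pictures are saved under pics/ and viewed, at most 10 in all, crops included, and the job is handed in when it is done.

Besides the shell and the picture viewer there is one more tool, called as name(argument=value, ...) on one line, values as JSON. apply_moves: Moves the arm, as the interface text tells. Its arguments: {"type":"object","properties":{"steps":{"type":"array","items":{"type":"number"}},"squeeze":{"type":"number"}},"required":["steps"]}

```bash
mkdir -p pics
cat > h.py <<'E'
import numpy as np, cv2
from bench import manip, imaging
def grab(n):
    i=imaging.camera_info(n); p,d=imaging.read_camera(n); return p,d,i
def cloud(d,i):
    v,u=np.mgrid[0:480,0:640]
    X=np.stack([(u-i['cx'])/i['fx']*d,-(v-i['cy'])/i['fy']*d,-d,np.ones_like(d)],-1)
    return (X@np.array(i['extrinsics']).T)[...,:3]
def save(n,p): cv2.imwrite('pics/'+n,cv2.cvtColor(p,cv2.COLOR_RGB2BGR))
E
python3 - <<'E'
from h import *
for n in ('top','side'):
    p,d,i=grab(n); save(n+'1.png',p); np.savez(n+'1.npz',p=p,d=d,c=cloud(d,i))
    print(n,{k:v for k,v in i.items()})
o=manip.get_obs(); print(o)
E
```

```text
top {'fx': 519.1059711076376, 'fy': 519.1059711076376, 'cx': 313.2670283425129, 'cy': 244.51381154004955, 'extrinsics': array([[ 2.80901469e-02,  9.87184659e-01, -1.57090394e-01,
         3.18653590e+02],
       [-9.99482250e-01,  3.02043792e-02,  1.10872252e-02,
         2.15242606e+01],
       [ 1.56899565e-02,  1.56697618e-01,  9.87521990e-01,
         1.11562503e+03],
       [ 0.00000000e+00,  0.00000000e+00,  0.00000000e+00,
         1.00000000e+00]])}
side {'fx': 564.7989202765784, 'fy': 564.7989202765784, 'cx': 314.9682850029927, 'cy': 238.14277928957884, 'extrinsics': array([[ 9.65358543e-01,  1.83822955e-01, -1.85181004e-01,
         2.74307208e+02],
       [-2.60606692e-01,  6.44106945e-01, -7.19173411e-01,
        -8.50758549e+02],
       [-1.29242107e-02,  7.42519605e-01,  6.69699634e-01,
         8.42171001e+02],
       [ 0.00000000e+00,  0.00000000e+00,  0.00000000e+00,
         1.00000000e+00]])}
{'clock': 0.1, 'joint_pos': array([-1.15401852e+00,  2.13339041e-01, -3.49453196e-02,  1.32351264e+00,
        2.43734797e-05,  1.57079562e+00]), 'qd': array([-0.00030668, -0.00203352,  0.0015044 , -0.00036988, -0.00031322,
        0.00091105]), 'joint_torque': array([ 1.90415230e-03, -6.87252975e+01,  4.87803304e+01,  1.23827165e-02,
        8.78846913e-05, -5.51008540e-06]), 'eef_pos': array([ 202.36347084, -457.08967458,  404.2697796 ]), 'eef_rot': array([[ 9.14397802e-01,  4.04816641e-01, -3.82801943e-04],
       [ 4.04816821e-01, -9.14397335e-01,  9.24881083e-04],
       [ 2.43741762e-05, -1.00067390e-03, -9.99999499e-01]]), 'ft_force': array([-0.02826277, -0.71266242,  0.05078959]), 'torque': array([0.04950404, 0.05674482, 0.01431547]), 'grip_force': 0.0, 'grip_width': 1.0012890231154334}
```

View pics/top1.png

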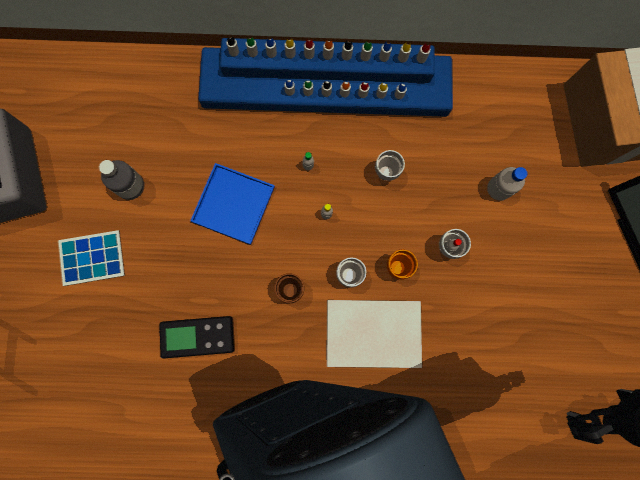

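View pics/side1.png

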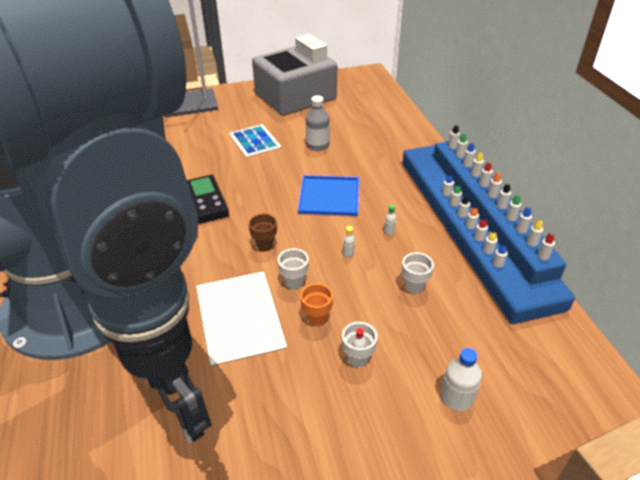

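The top view shows white cups at (390,166) and (351,272), with the red-capped bottle in the third at (455,244). The look-alikes are brown (289,289) and orange (403,264), both excluded by colour. The tray is at (233,204), yellow bottle (327,212), green bottle (308,161). The side view agrees: cups (417,272), (293,268), (359,343). Next I'll measure positions and make one close crop.

Run:
```python
from h import *
from scipy.optimize import least_squares
def fit(P,r0=None):
    f=lambda q:np.hypot(P[:,0]-q[0],P[:,1]-q[1])-q[2]
    s=least_squares(f,[*np.median(P[:,:2],0),28],loss='soft_l1',f_scale=1.5); return s.x.round(1),len(P)
S={'top':{'A':(390,166),'B':(351,272),'C':(455,244),'orange':(403,264),'brown':(289,289)},
 'side':{'A':(417,268),'B':(293,264),'C':(359,338),'orange':(316,298),'brown':(263,229)}}
for n in S:
    z=np.load(n+'1.npz'); c=z['c']; d=z['d']
    for k,(u,v) in S[n].items():
        m=np.zeros((480,640),bool); m[v-26:v+26,u-26:u+26]=1
        m&=(abs(c[...,2]-70)<4)&(d>0)
        print(n,k,fit(c[m]),c[m][:,2].mean().round(1))
    for k,(u,v) in {'yellow':(327,209),'green':(308,157)}.items() if n=='top' else {'yellow':(349,232),'green':(391,211)}.items():
        q=c[v-8:v+9,u-8:u+9].reshape(-1,3); q=q[(q[:,2]>45)&(q[:,2]<90)]; print(n,k,q.mean(0).round(),q[:,2].max().round())
    p=z['p'].astype(int); m=(p[...,2]>p[...,0]+60)&(p[...,2]>100)
    w=np.zeros_like(m); 
    if n=='top': w[155:255,180:285]=1
    else: w[165:225,290:370]=1
    m&=w; P=c[m&(d>0)]; print('tray z',np.percentile(P[:,2],[1,50,99]).round(1),cv2.minAreaRect(P[:,:2].astype(np.float32)))
    p=z['p']
save('crop1.png',cv2.resize(np.load('top1.npz')['p'][140:310,260:500],None,fx=3,fy=3,interpolation=3))
```

```text
top A (array([ 662. , -146.6,   28.4]), 140) 69.8
top B (array([431.9, -68.9,  28.2]), 137) 70.1
top C (array([ 497.9, -282.5,   28.2]), 155) 69.7
top orange (array([ 451.3, -173.1,   28.2]), 146) 69.8
top brown (array([395.8,  56.1,  28.2]), 128) 70.1
top yellow [562. -17.  61.] 78.0
top green [671.  26.  60.] 80.0
tray z [-0.2  5.  15.4] ((581.5127563476562, 188.76934814453125), (143.63888549804688, 140.40158081054688), 70.50141143798828)
side A (array([ 658.7, -147.3,   28.3]), 193) 69.5
side B (array([428.9, -70.9,  29.1]), 225) 69.6
side C (array([ 494.7, -283.3,   28.2]), 258) 69.6
side orange (array([ 448.2, -174.3,   28.2]), 208) 69.6
side brown (array([392.5,  54.6,  28.5]), 181) 69.7
side yellow [560. -20.  61.] 78.0
side green [669.  23.  61.] 79.0
tray z [ 1.   5.3 15.2] ((577.8773193359375, 186.49571228027344), (146.3212890625, 138.57347106933594), 70.37632751464844)
```

View pics/crop1.png

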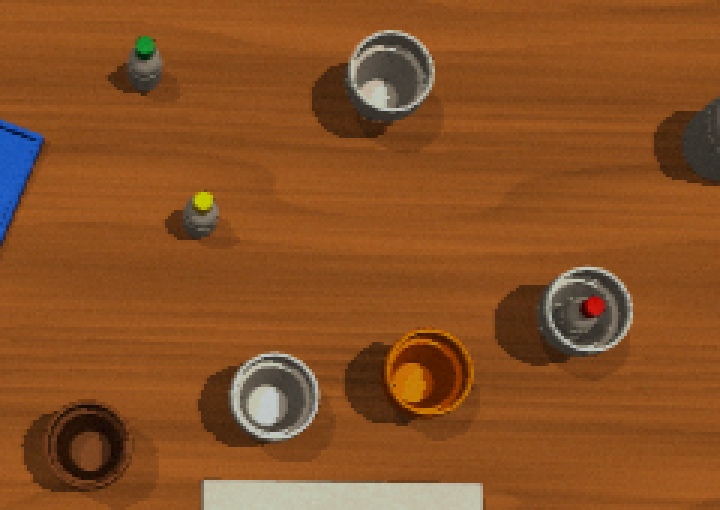

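The crop confirms three plain white cups: A at crop (391,75) empty, B at (275,396) empty, C at (586,310) with the red cap. The orange cup at (429,372) and brown cup at (89,445) are the look-alikes to avoid. Plan: B onto the tray, A onto B, then C on top. First I move over B and square the tool, so tool x = world y and tool y = world x.

apply_moves(steps=[0,0.3653,-0.2617,0.085,0,0,-1.154,0,0.3653,-0.2617,0.085,0,0,-1.154,0,0.3653,-0.2617,0.085,0,0,-1.154,0,0.3653,-0.2617,0.085,0,0,-1.154,0,0.3653,-0.2617,0.085,0,0,-1.154,0,0.3653,-0.2617,0.085,0,0,-1.154,0,0.3653,-0.2617,0.085,0,0,-1.154,0,0.3653,-0.2617,0.085,0,0,-1.154,0,0.3653,-0.2617,0.085,0,0,-1.154,0,0.3653,-0.2617,0.085,0,0,-1.154,0,0.3653,-0.2617,0.085,0,0,-1.154,0,0.3653,-0.2617,0.085,0,0,-1.154], squeeze=40)

```text
clock: 1.6
eef_pos: [430.3, -70.7, 319.9]
eef_rot: [[0.001, 1.0, 0.0], [1.0, -0.001, -0.0], [-0.0, 0.0, -1.0]]
ft_force: [0.1, -0.4, -0.8]
grip_width: 0.997
grip_force: 0.0
```

```bash
cat >> h.py <<'E'
from scipy.optimize import least_squares
def rim(c,d,xy,z=70,tol=5,rad=50):
    m=(d>0)&(abs(c[...,2]-z)<tol)&(np.hypot(c[...,0]-xy[0],c[...,1]-xy[1])<rad); P=c[m]
    if len(P)<30: return None
    f=lambda q:np.hypot(P[:,0]-q[0],P[:,1]-q[1])-q[2]
    s=least_squares(f,[*np.median(P[:,:2],0),28],loss='soft_l1',f_scale=1.5); return s.x.round(1),len(P),P[:,2].mean().round(1)
def st():
    o=manip.get_obs(); print(o['clock'].__round__(2),o['eef_pos'].round(1),o['eef_rot'].round(3).tolist(),'q',o['joint_pos'].round(2),'f',o['ft_force'].round(1),'g',round(o['grip_width'],3),round(o['grip_force'],1))
E
python3 - <<'E'
from h import *
st()
p,d,i=grab('wrist'); save('w1.png',p); c=cloud(d,i); print(np.array(i['extrinsics'])[:3,3])
for q in ((430.5,-70),(449,-174)): print(rim(c,d,q))
E
```

```text
1.6 [430.3 -70.7 319.9] [[0.001, 1.0, 0.0], [1.0, -0.001, -0.0], [-0.0, 0.0, -1.0]] q [-0.16  0.12 -0.37  1.09 -0.    1.41] f [ 0.1 -0.4 -0.8] g 0.997 0.0
[429.72486142  -4.85075712 288.97791625]
(array([430.4, -69.5,  28. ]), 1660, np.float64(69.2))
(array([ 449.8, -173.3,   28. ]), 930, np.float64(68.8))
```

View pics/w1.png

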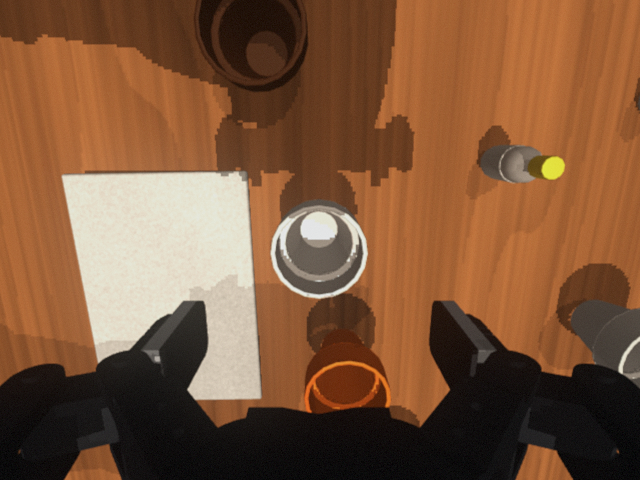

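The wrist view shows cup B at (319,248), centred between the fingers. The orange cup is at (347,385), well clear. All three cameras agree on (430.5,-69.5), so I descend and grip.

apply_moves(steps=[0,0.001,0,0.05,0,0,0,0,0.001,0,0.09,0,0,0,0,0.001,0,0.101,0,0,0,0,0.001,0,0.101,0,0,0,255,0.001,0,0.101,0,0,0,255,0.001,0,0.101,0,0,0,255,0.001,0,0.101,0,0,0,255,0.001,0,0.101,0,0,0,255,0.001,0,0.101,0,0,0,255,0.001,0,0.101,0,0,0], squeeze=40)

```text
clock: 2.9
eef_pos: [431.1, -69.1, 220.1]
eef_rot: [[0.0, 1.0, 0.002], [1.0, -0.0, -0.0], [-0.0, 0.002, -1.0]]
ft_force: [-3.5, 0.0, 11.8]
grip_width: 0.676
grip_force: 40.1
```

apply_moves(steps=[255,0,0,-0.05,0,0,0,255,0,0,-0.1,0,0,0,255,0.05,0.02,-0.11,0,0,0,255,0.1,0.05,-0.11,0,0,0,255,0.15,0.08,-0.11,0,0,0,255,0.2,0.11,-0.11,0,0,0,255,0.24,0.135,-0.11,0,0,0,255,0.257,0.15,-0.11,0,0,0,255,0.257,0.15,-0.11,0,0,0,255,0.257,0.15,-0.11,0,0,0])

```text
clock: 4.15
eef_pos: [580.2, 187.6, 329.1]
eef_rot: [[0.0, 1.0, 0.0], [1.0, -0.0, -0.0], [-0.0, 0.0, -1.0]]
ft_force: [-0.5, -0.4, -0.6]
grip_width: 0.673
grip_force: 45.2
```

Run:
```python
from h import *
st()
p,d,i=grab('wrist'); save('w2.png',p); c=cloud(d,i)
o=manip.get_obs()['eef_pos']
print('held rim',rim(c,d,o[:2],z=o[2]-149,tol=8))
m=(d>0)&(c[...,2]<20); pi=p.astype(int); m&=(pi[...,2]>pi[...,0]+60)&(pi[...,2]>80); P=c[m&(np.hypot(c[...,0]-580,c[...,1]-187)<110)]
print(cv2.minAreaRect(P[:,:2].astype(np.float32)),np.median(P[:,2]))
```

```text
4.15 [580.2 187.6 329.1] [[0.0, 1.0, 0.0], [1.0, -0.0, -0.0], [-0.0, 0.0, -1.0]] q [ 0.31  0.46  0.13  1.23 -0.    1.88] f [-0.5 -0.4 -0.6] g 0.673 45.2
held rim (array([579.9, 187.8,  28.6]), 8215, np.float64(178.4))
((578.589599609375, 183.38766479492188), (146.51657104492188, 140.83717346191406), 70.28902435302734) 3.942142443584004
```

View pics/w2.png

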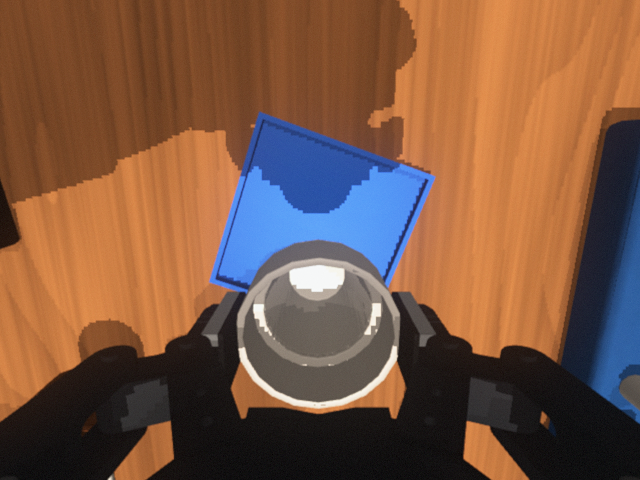

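Cup B is held level, with its rim at (318,330) in the picture and the tray floor below. I lower it.

apply_moves(steps=[255,0,0,0.05,0,0,0,255,0,0,0.085,0,0,0,255,0,0,0.1,0,0,0,255,0,0,0.103,0,0,0,255,0,0,0.105,0,0,0,255,0,0,0.105,0,0,0])

```text
clock: 4.95
eef_pos: [580.9, 188.1, 224.8]
eef_rot: [[0.0, 1.0, 0.002], [1.0, -0.0, 0.0], [0.0, 0.002, -1.0]]
ft_force: [-0.0, 0.0, 0.4]
grip_width: 0.673
grip_force: 45.2
```

apply_moves(steps=[255,0,0,0.001,0,0,0,255,0,0,0.002,0,0,0,255,0,0,0.002,0,0,0])

```text
clock: 5.32
eef_pos: [580.7, 188.2, 224.1]
eef_rot: [[-0.0, 1.0, 0.002], [1.0, 0.0, 0.001], [0.001, 0.002, -1.0]]
ft_force: [-9.5, -1.8, 26.5]
grip_width: 0.674
grip_force: 48.5
```

apply_moves(steps=[255,0,0,-0.001,0,0,0,0,0,0,-0.001,0,0,0,0,0,0,-0.001,0,0,0,0,0,0,-0.001,0,0,0,0,0,0,-0.001,0,0,0,0,0,0,-0.04,0,0,0,0,0,0,-0.09,0,0,0,0,0,0,-0.13,0,0,0,0,0,0,-0.13,0,0,0,0,0,0,-0.13,0,0,0])

```text
clock: 6.58
eef_pos: [580.4, 188.0, 350.9]
eef_rot: [[0.0, 1.0, -0.001], [1.0, -0.0, -0.0], [-0.0, -0.001, -1.0]]
ft_force: [-0.1, 0.4, 0.0]
grip_width: 0.999
grip_force: 0.0
```

Run:
```python
from h import *
st()
for n in('wrist','top','side'):
    p,d,i=grab(n); c=cloud(d,i)
    print(n,'B',rim(c,d,(580,188),z=74),'A',rim(c,d,(660.5,-147)))
```

```text
6.58 [580.4 188.  350.9] [[0.0, 1.0, -0.001], [1.0, -0.0, -0.0], [-0.0, -0.001, -1.0]] q [0.31 0.46 0.17 1.29 0.   1.88] f [-0.1  0.4  0. ] g 0.999 0.0
wrist B (array([580.1, 187.9,  28. ]), 1323, np.float64(73.2)) A None
top B None A (array([ 661.9, -146.5,   28.4]), 159, np.float64(69.4))
side B (array([577.2, 187.1,  28.3]), 152, np.float64(73.0)) A (array([ 658.7, -147.5,   28.2]), 219, np.float64(69.0))
```

apply_moves(steps=[0,-0.05,0.012,0.005,0,0,0,0,-0.11,0.026,0.01,0,0,0,0,-0.17,0.04,0.015,0,0,0,0,-0.23,0.055,0.02,0,0,0,0,-0.29,0.07,0.02,0,0,0,0,-0.32,0.08,0.02,0,0,0,0,-0.335,0.08,0.02,0,0,0,0,-0.335,0.08,0.02,0,0,0,0,-0.335,0.08,0.02,0,0,0])

```text
clock: 7.85
eef_pos: [660.3, -145.7, 331.7]
eef_rot: [[-0.001, 1.0, -0.0], [1.0, 0.001, 0.0], [0.0, -0.0, -1.0]]
ft_force: [-0.2, -0.2, 0.4]
grip_width: 0.998
grip_force: 0.0
```

Run:
```python
from h import *
st()
p,d,i=grab('wrist'); c=cloud(d,i)
print('A',rim(c,d,(660.5,-147)))
```

```text
7.85 [ 660.3 -145.7  331.7] [[-0.001, 1.0, -0.0], [1.0, 0.001, 0.0], [0.0, -0.0, -1.0]] q [-0.22  0.61  0.37  1.33  0.    1.35] f [-0.2 -0.2  0.4] g 0.998 0.0
A (array([ 661. , -147.4,   28.1]), 1505, np.float64(69.2))
```

apply_moves(steps=[0,0,0.0005,0.05,0,0,0,0,0,0.0005,0.095,0,0,0,0,0,0.0005,0.112,0,0,0,0,0,0.0005,0.112,0,0,0,255,0,0.0005,0.112,0,0,0,255,0,0.0005,0.112,0,0,0,255,0,0.0005,0.112,0,0,0,255,0,0.0005,0.112,0,0,0,255,0,0.0005,0.112,0,0,0,255,0,0.0005,0.06,0,0,0,255,0,0.0005,0,0,0,0,255,0,0.0005,-0.01,0,0,0])

```text
clock: 9.4
eef_pos: [661.8, -147.2, 347.8]
eef_rot: [[0.0, 1.0, 0.008], [1.0, -0.0, -0.002], [-0.002, 0.008, -1.0]]
ft_force: [0.2, 0.6, -0.5]
grip_width: 0.69
grip_force: 43.7
```

apply_moves(steps=[255,0.05,-0.012,-0.005,0,0,0,255,0.11,-0.026,-0.01,0,0,0,255,0.17,-0.04,-0.01,0,0,0,255,0.23,-0.055,-0.01,0,0,0,255,0.29,-0.07,-0.01,0,0,0,255,0.32,-0.08,-0.01,0,0,0,255,0.335,-0.0805,-0.01,0,0,0,255,0.335,-0.0805,-0.01,0,0,0,255,0.335,-0.0805,-0.01,0,0,0,255,0.335,-0.0805,-0.01,0,0,0])

```text
clock: 10.65
eef_pos: [580.9, 186.9, 351.7]
eef_rot: [[0.001, 1.0, -0.0], [1.0, -0.001, -0.0], [-0.0, -0.0, -1.0]]
ft_force: [-0.0, -0.5, -0.6]
grip_width: 0.692
grip_force: 43.6
```

Run:
```python
from h import *
st()
p,d,i=grab('wrist'); save('w3.png',p); c=cloud(d,i)
o=manip.get_obs()['eef_pos']
m=(d>0)&(np.hypot(c[...,0]-o[0],c[...,1]-o[1])<45)&(d<250)
h,e=np.histogram(o[2]-c[m][:,2],bins=np.arange(140,230,2)); print(list(zip(e.astype(int),h))[:12])
print('held rim',rim(c,d,o[:2],z=o[2]-150,tol=4))
print('B',rim(c,d,(580,188),z=74))
p,d,i=grab('side'); c=cloud(d,i); save('s3.png',cv2.resize(p[60:300,220:460],None,fx=2.4,fy=2.4))
```

```text
10.65 [580.9 186.9 351.7] [[0.001, 1.0, -0.0], [1.0, -0.001, -0.0], [-0.0, -0.0, -1.0]] q [ 0.31  0.46  0.17  1.29 -0.    1.88] f [-0.  -0.5 -0.6] g 0.692 43.6
[(np.int64(140), np.int64(385)), (np.int64(142), np.int64(365)), (np.int64(144), np.int64(363)), (np.int64(146), np.int64(321)), (np.int64(148), np.int64(305)), (np.int64(150), np.int64(1222)), (np.int64(152), np.int64(3318)), (np.int64(154), np.int64(1045)), (np.int64(156), np.int64(931)), (np.int64(158), np.int64(877)), (np.int64(160), np.int64(826)), (np.int64(162), np.int64(769))]
held rim (array([580.6, 186.4,  28.6]), 5166, np.float64(199.8))
B (array([580.1, 188. ,  28. ]), 702, np.float64(73.4))
```

View pics/s3.png

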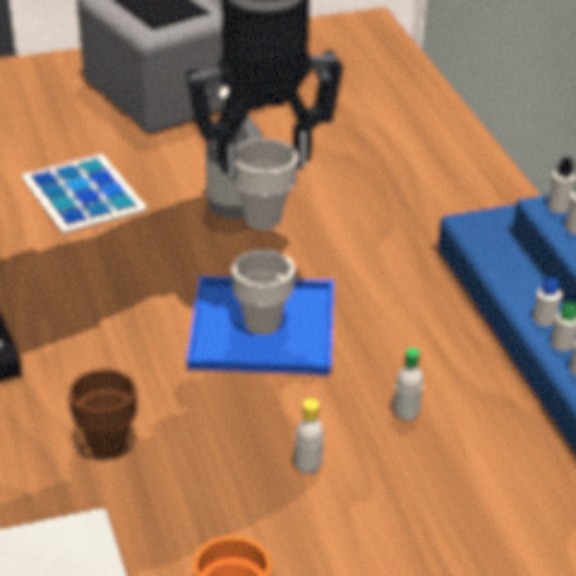

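The side crop shows the held cup upright at crop (264,180), straight above cup B standing on the tray at (263,290). I insert it slowly.

apply_moves(steps=[255,0.0013,-0.0005,0.03,0,0,0,255,0.0013,-0.0005,0.05,0,0,0,255,0.0013,-0.0005,0.065,0,0,0,255,0.0013,-0.0005,0.08,0,0,0,255,0.0013,-0.0005,0.09,0,0,0,255,0.0013,-0.0005,0.095,0,0,0,255,0.0013,-0.0005,0.097,0,0,0,255,0.0013,-0.0005,0.097,0,0,0])

```text
clock: 11.75
eef_pos: [580.1, 189.3, 255.0]
eef_rot: [[-0.0, 1.0, 0.0], [1.0, 0.0, 0.0], [0.0, 0.0, -1.0]]
ft_force: [0.0, 0.6, -0.7]
grip_width: 0.69
grip_force: 43.6
```

apply_moves(steps=[255,-0.0005,0,0.001,0,0,0,255,-0.0005,0,0.002,0,0,0,255,-0.0005,0,0.003,0,0,0,255,-0.0005,0,0.003,0,0,0])

```text
clock: 12.25
eef_pos: [580.4, 188.9, 252.4]
eef_rot: [[0.0, 1.0, 0.002], [1.0, -0.0, 0.0], [0.0, 0.002, -1.0]]
ft_force: [0.7, -0.2, 5.0]
grip_width: 0.691
grip_force: 44.0
```

apply_moves(steps=[255,0,0,0.001,0,0,0,255,0,0,0.002,0,0,0,255,0,0,0.002,0,0,0])

```text
clock: 12.62
eef_pos: [580.7, 189.0, 252.1]
eef_rot: [[-0.0, 1.0, 0.004], [1.0, 0.0, 0.001], [0.001, 0.004, -1.0]]
ft_force: [-4.8, -1.2, 26.5]
grip_width: 0.693
grip_force: 45.9
```

Run:
```python
from h import *
st()
p,d,i=grab('wrist'); c=cloud(d,i)
print(rim(c,d,(580,188),z=100,tol=3))
```

```text
12.62 [580.7 189.  252.1] [[-0.0, 1.0, 0.004], [1.0, 0.0, 0.001], [0.001, 0.004, -1.0]] q [ 0.31  0.5  -0.01  1.05  0.    1.89] f [-4.8 -1.2 26.5] g 0.693 45.9
(array([580.9, 189. ,  28.4]), 5359, np.float64(99.6))
```

Contact is firm and the rim reads 100 mm, exactly the fully nested height. I release and lift.

apply_moves(steps=[255,0,0,-0.0015,0,0,0,0,0,0,-0.0015,0,0,0,0,0,0,-0.0015,0,0,0,0,0,0,-0.0015,0,0,0,0,0,0,-0.0015,0,0,0,0,0,0,-0.04,0,0,0,0,0,0,-0.09,0,0,0,0,0,0,-0.11,0,0,0,0,0,0,-0.11,0,0,0,0,0,0,-0.11,0,0,0])

```text
clock: 13.92
eef_pos: [579.8, 188.7, 358.6]
eef_rot: [[0.0, 1.0, -0.001], [1.0, -0.0, -0.0], [-0.0, -0.001, -1.0]]
ft_force: [-0.2, -0.4, -0.7]
grip_width: 1.0
grip_force: 0.0
```

Run:
```python
from h import *
st()
for n in('wrist','side'):
    p,d,i=grab(n); c=cloud(d,i)
    print(n,'stack',rim(c,d,(580,188),z=100,tol=3),'C',rim(c,d,(496.5,-283)))
```

```text
13.93 [579.8 188.7 358.6] [[0.0, 1.0, -0.001], [1.0, -0.0, -0.0], [-0.0, -0.001, -1.0]] q [0.31 0.45 0.19 1.31 0.   1.89] f [-0.2 -0.4 -0.7] g 1.0 0.0
wrist stack (array([580.3, 188.5,  28.1]), 1377, np.float64(99.5)) C None
side stack (array([578. , 188.5,  28.5]), 116, np.float64(99.6)) C (array([ 494.7, -283.4,   28.1]), 282, np.float64(69.4))
```

apply_moves(steps=[0,-0.05,-0.01,0,0,0,0,0,-0.11,-0.02,0.005,0,0,0,0,-0.17,-0.03,0.01,0,0,0,0,-0.23,-0.04,0.02,0,0,0,0,-0.29,-0.05,0.02,0,0,0,0,-0.35,-0.06,0.02,0,0,0,0,-0.41,-0.07,0.02,0,0,0,0,-0.45,-0.08,0.02,0,0,0,0,-0.4715,-0.083,0.02,0,0,0,0,-0.4715,-0.083,0.02,0,0,0,0,-0.4715,-0.083,0.02,0,0,0,0,-0.4715,-0.083,0.02,0,0,0])

```text
clock: 15.52
eef_pos: [497.4, -281.6, 339.7]
eef_rot: [[-0.002, 1.0, -0.0], [1.0, 0.002, 0.0], [0.0, -0.0, -1.0]]
ft_force: [-0.5, 0.8, -0.2]
grip_width: 1.0
grip_force: 0.0
```

Run:
```python
from h import *
st()
p,d,i=grab('wrist'); save('w4.png',p); c=cloud(d,i)
print('C',rim(c,d,(496.5,-283)))
```

```text
15.53 [ 497.4 -281.6  339.7] [[-0.002, 1.0, -0.0], [1.0, 0.002, 0.0], [0.0, -0.0, -1.0]] q [-0.52  0.38  0.03  1.22  0.    1.05] f [-0.5  0.8 -0.2] g 1.0 0.0
C (array([ 496.3, -283.7,   28. ]), 1435, np.float64(69.3))
```

View pics/w4.png

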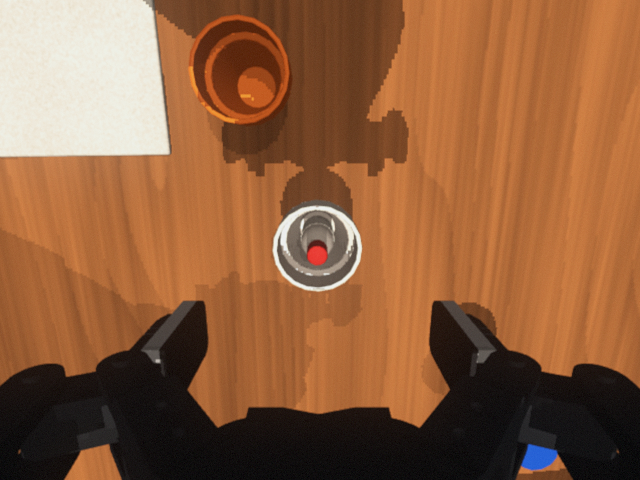

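The wrist view shows the red cap at (317,255) inside the white cup (rim centre (317,246)). The orange cup (240,70) and sample bottle (538,458) are well clear. I grip and lift gently.

apply_moves(steps=[0,-0.001,-0.0005,0.05,0,0,0,0,-0.001,-0.0005,0.1,0,0,0,0,-0.001,-0.0005,0.12,0,0,0,0,-0.001,-0.0005,0.12,0,0,0,255,-0.001,-0.0005,0.12,0,0,0,255,-0.001,-0.0005,0.12,0,0,0,255,-0.001,-0.0005,0.12,0,0,0,255,-0.001,-0.0005,0.12,0,0,0,255,-0.001,-0.0005,0.12,0,0,0,255,-0.001,-0.0005,0.12,0,0,0], squeeze=45)

```text
clock: 16.82
eef_pos: [497.0, -283.9, 221.5]
eef_rot: [[-0.0, 1.0, 0.002], [1.0, 0.0, -0.001], [-0.001, 0.002, -1.0]]
ft_force: [-2.9, 0.1, 9.8]
grip_width: 0.673
grip_force: 46.8
```

apply_moves(steps=[255,0,0,-0.01,0,0,0,255,0,0,-0.03,0,0,0,255,0,0,-0.06,0,0,0,255,0,0,-0.09,0,0,0,255,0,0,-0.12,0,0,0,255,0,0,-0.14,0,0,0,255,0,0,-0.15,0,0,0,255,0,0,-0.15,0,0,0])

```text
clock: 17.82
eef_pos: [496.6, -283.8, 370.3]
eef_rot: [[0.0, 1.0, 0.001], [1.0, -0.0, -0.001], [-0.001, 0.001, -1.0]]
ft_force: [-0.1, 0.4, -1.8]
grip_width: 0.672
grip_force: 48.5
```

apply_moves(steps=[255,0.015,0.003,0,0,0,0,255,0.045,0.008,0,0,0,0,255,0.09,0.016,0,0,0,0,255,0.14,0.025,0,0,0,0,255,0.19,0.034,0,0,0,0,255,0.24,0.043,0,0,0,0,255,0.29,0.052,0,0,0,0,255,0.34,0.061,0,0,0,0,255,0.39,0.07,0,0,0,0,255,0.43,0.077,0,0,0,0,255,0.46,0.082,0,0,0,0,255,0.472,0.0835,0,0,0,0])

```text
clock: 19.32
eef_pos: [579.4, 190.4, 368.7]
eef_rot: [[-0.002, 1.0, -0.002], [1.0, 0.002, -0.0], [-0.0, -0.002, -1.0]]
ft_force: [-0.1, -0.9, -1.6]
grip_width: 0.673
grip_force: 48.4
```

apply_moves(steps=[255,0,0,0,0,0,0,255,0,0,0,0,0,0,255,0,0,0,0,0,0])

```text
clock: 19.7
eef_pos: [580.0, 187.4, 369.9]
eef_rot: [[0.001, 1.0, 0.0], [1.0, -0.001, -0.0], [-0.0, 0.0, -1.0]]
ft_force: [0.7, 0.0, -1.3]
grip_width: 0.673
grip_force: 48.4
```

Run:
```python
from h import *
st()
p,d,i=grab('wrist'); save('w5.png',p); c=cloud(d,i)
o=manip.get_obs()['eef_pos']
print('held rim',rim(c,d,o[:2],z=o[2]-151,tol=3,rad=34))
print('stack',rim(c,d,(580,188),z=100,tol=3))
```

```text
19.7 [580.  187.4 369.9] [[0.001, 1.0, 0.0], [1.0, -0.001, -0.0], [-0.0, 0.0, -1.0]] q [ 0.31  0.45  0.21  1.33 -0.    1.88] f [ 0.7  0.  -1.3] g 0.673 48.4
held rim (array([579.9, 187.8,  28.1]), 4984, np.float64(218.1))
stack (array([580.3, 188.5,  28.2]), 685, np.float64(99.6))
```

View pics/w5.png

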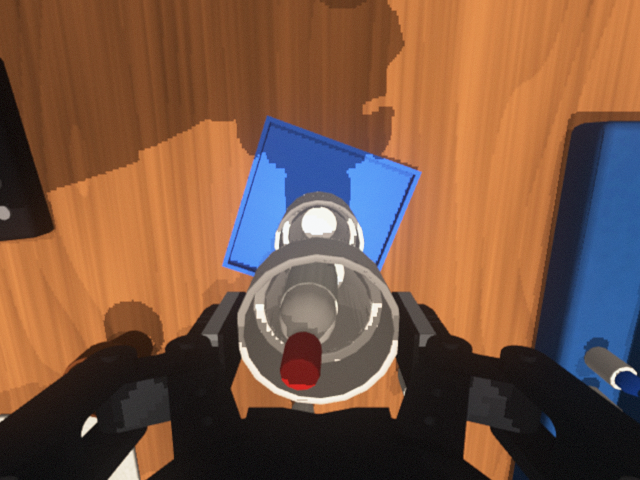

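Cup C is held level with the red-capped bottle still standing in it (cap (302,360)). The stack's mouth is just beyond at (318,222). Centres agree within 1 mm, so I lower.

apply_moves(steps=[255,0.0005,0.0003,0.015,0,0,0,255,0.0005,0.0003,0.035,0,0,0,255,0.0005,0.0003,0.05,0,0,0,255,0.0005,0.0003,0.065,0,0,0,255,0.0005,0.0003,0.078,0,0,0,255,0.0005,0.0003,0.085,0,0,0,255,0.0005,0.0003,0.088,0,0,0,255,0.0005,0.0003,0.089,0,0,0,255,0.0005,0.0003,0.089,0,0,0])

```text
clock: 20.88
eef_pos: [580.4, 188.9, 281.0]
eef_rot: [[-0.0, 1.0, 0.001], [1.0, 0.0, 0.0], [0.0, 0.001, -1.0]]
ft_force: [0.7, -0.4, -0.6]
grip_width: 0.676
grip_force: 48.4
```

apply_moves(steps=[255,0,0,0.001,0,0,0,255,0,0,0.002,0,0,0,255,0,0,0.003,0,0,0,255,0,0,0.003,0,0,0])

```text
clock: 21.38
eef_pos: [580.4, 188.8, 277.8]
eef_rot: [[0.0, 1.0, 0.0], [1.0, -0.0, 0.0], [0.0, 0.0, -1.0]]
ft_force: [0.3, 0.5, -0.4]
grip_width: 0.668
grip_force: 48.5
```

apply_moves(steps=[255,0,0,0.001,0,0,0,255,0,0,0.002,0,0,0,255,0,0,0.002,0,0,0])

```text
clock: 21.75
eef_pos: [580.9, 188.9, 277.4]
eef_rot: [[0.0, 1.0, 0.003], [1.0, -0.0, 0.001], [0.001, 0.003, -1.0]]
ft_force: [-0.5, -1.1, 17.1]
grip_width: 0.672
grip_force: 50.3
```

Firm contact at the expected height. One more millimetre of push, then I release and back off straight up.

apply_moves(steps=[255,0,0,0.001,0,0,0,255,0,0,0.001,0,0,0,255,0,0,-0.001,0,0,0,0,0,0,-0.001,0,0,0,0,0,0,-0.001,0,0,0,0,0,0,-0.001,0,0,0,0,0,0,-0.001,0,0,0,0,0,0,-0.03,0,0,0,0,0,0,-0.07,0,0,0,0,0,0,-0.11,0,0,0,0,0,0,-0.14,0,0,0,0,0,0,-0.14,0,0,0])

```text
clock: 23.25
eef_pos: [580.7, 188.9, 417.9]
eef_rot: [[-0.0, 1.0, 0.004], [1.0, 0.0, 0.001], [0.001, 0.004, -1.0]]
ft_force: [0.2, 0.3, -0.3]
grip_width: 1.001
grip_force: 0.0
```

Run:
```python
from h import *
st()
for n in('wrist','side'):
    p,d,i=grab(n); c=cloud(d,i)
    print(n,'stack',rim(c,d,(580,188),z=126,tol=4,rad=36))
save('s6.png',cv2.resize(p[60:380,180:500],None,fx=1.8,fy=1.8))
```

```text
23.25 [580.7 188.9 417.9] [[-0.0, 1.0, 0.004], [1.0, 0.0, 0.001], [0.001, 0.004, -1.0]] q [ 0.31  0.45  0.33  1.45 -0.    1.89] f [ 0.2  0.3 -0.3] g 1.001 0.0
wrist stack (array([580.7, 189.3,  28.1]), 1154, np.float64(125.5))
side stack (array([578.4, 189.1,  28.1]), 141, np.float64(125.5))
```

View pics/s6.png

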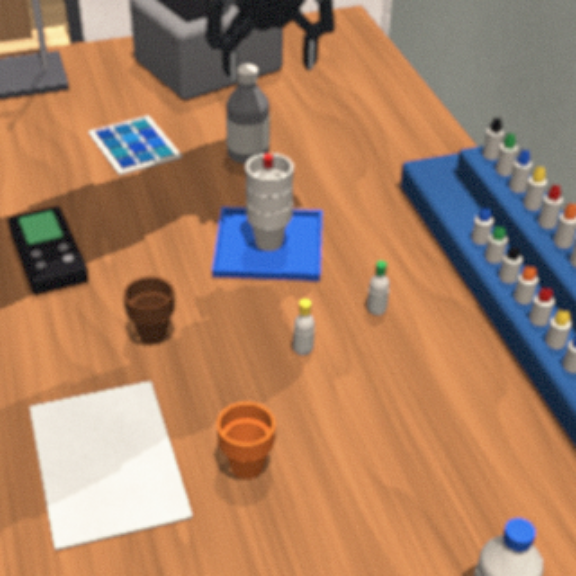

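The picture shows a straight three-cup stack on the tray at (268,205), with the red cap on top at (268,160). The rim is at 125.5 mm (126 expected). The bystanders are where they were, and the gripper is clear.

```bash
python3 -c "
from bench import manip; print(manip.job_done())"
```

```text
the job is handed in; nothing more can be done
None
```

The job is handed in: all three white cups are nested straight and fully home on the blue tray, with the red-capped bottle still in the top cup, in about 23 s; the final picture showed the bystanders and look-alikes undisturbed.

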